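Flux the bare copper seam of a stained-glass panel

TASK

Take the red-handled flux brush out of its wooden stand, dip its bristle tip well into the blue pot, then brush the whole bare copper seam of the glass panel slowly (about 2 cm per second, pressing lightly): start at the seam's end beside the wooden fence, follow it round its right-angle bend, and finish at its other end. Keep the bristles off the coloured glass, don't press hard, don't shove or tip the pot or disturb the other things on the bench, and stand the brush upright, fully down in its stand again.

Things in the scene. Friction and masses are not known exactly. Their poses are not given: they have to be found in the camera images.
- brush: Loose flux brush, about 80 g, round about its z axis (up). Origin: centre of the underside of its black collar (34 mm across, 6 mm thick), which rests on the stand's top. Above: round red handle, 18 mm diameter, from 6 to 68 mm above the origin. Below: steel ferrule, 10 mm diameter, to 47 mm below; then dark bristles 8 mm across, narrowing to a 5 mm flat tip 65 mm below the origin.
- tip (a point): The end of the brush's bristles, 65 mm below the brush's origin on its axis when not pressed (less by the value of joint bristle when pressed).
- bristle (a joint): How far the springy bristles are pressed in along the brush's axis, m: 0 free, 0.010 fully in. Spring about 250 N/m: 0.25 N at first touch, 2.75 N fully in. When hard in, further pressing is rigid.
- stand: Wooden brush stand, fixed, 60 x 60 mm and 75 mm high, with one vertical through hole of 21 mm in its middle. Origin: centre of its underside. At the start the brush stands in it, its collar resting on the top.
- stand_top (a point): Centre of the mouth of the stand's hole, 75 mm above the table.
- pot: Blue ceramic open pot (the flux pot), loose, about 0.35 kg, outer radius 35 mm at the rim (narrower below), 50 mm high, wall 4 mm, empty-looking. Origin: centre of its underside.
- pot_rim (a point): Centre of the pot's mouth, 50 mm above the table.
- pot_in (a point): Centre of the pot's inner floor, about 5 mm above the table.
- panel: Fixed stained-glass panel on a white board. Origin: centre of the board's underside, at table height. Glass 220 (x) by 200 (y) mm about the origin, flat top 10 mm above the table. Wooden fences 16 mm high along its +y and +x edges; nails to 24 mm above the table along the -x and -y edges. Its seams are silver (soldered) save one L-shaped bare copper one, 8 mm wide, practically flush.
- seam_start (a point): Start of the bare copper seam, on its middle line, on the surface, 10 mm from the face of the panel's +y fence; in the panel frame (-20, 90, 10) mm. From here the first leg runs straight along the panel's -y for 110 mm to seam_bend.
- seam_bend (a point): Right-angle bend of the copper seam, on its middle line, on the surface; in the panel frame (-20, -20, 10) mm. From here the second leg runs straight along the panel's -x for 80 mm to seam_end.
- seam_end (a point): End of the copper seam, on its middle line, on the surface, near the panel's -x edge, which has no fence; in the panel frame (-100, -20, 10) mm.
- pail: Bystander: galvanised pail of nails, 92 mm across, 70 mm high, loose. Origin: centre of its underside.
- pliers: Bystander: blue-handled pliers lying flat, about 180 mm long, 95 mm wide, 16 mm high, loose. Origin: near the pivot, at table height; jaws to +x.
- spool: Bystander: solid silver solder spool standing on end, 60 mm across, 50 mm high, loose. Origin: centre of its underside.
- bottle: Bystander: amber bottle, 56 mm across, 150 mm high, loose. Origin: centre of its underside.
Not all that is in view belongs to the job. Of the things that look like the stand, take the one that is farthest from the robot's base at the start. Leave any purple look-alike of the brush alone.

How it is judged:
On the way, in this order (a step that is already met when the one before it is completed fails the run):
1. the bristle tip is dipped into the blue pot, at least 15 mm below its rim, for 0.3 s (horizontal distance between tip and pot_in below 0.032 m and z of tip in the frame of pot_rim below -0.015 m and angle between pot's own z axis and vertical below 0.2 rad), for 0.3 s.
2. the tip touches the copper seam within 12 mm of seam_start (bristles pressed in at least 0.4 mm, tip within 7 mm of the seam's middle line), for 0.3 s (y of tip in the frame of panel between 0.078 and 0.099 m and x of tip in the frame of panel between -0.027 and -0.013 m and value of joint bristle above 0.0004 m and z of tip in the frame of panel between 0.006 and 0.013 m), for 0.3 s.
3. the tip brushes the first leg 12 to 38 mm from seam_start (bristles pressed in at least 0.4 mm, tip within 7 mm of the seam's middle line), for 0.4 s (y of tip in the frame of panel between 0.052 and 0.078 m and x of tip in the frame of panel between -0.027 and -0.013 m and value of joint bristle above 0.0004 m and z of tip in the frame of panel between 0.006 and 0.013 m), for 0.4 s.
4. 38 to 64 mm from seam_start (bristles pressed in at least 0.4 mm, tip within 7 mm of the seam's middle line), for 0.4 s (y of tip in the frame of panel between 0.026 and 0.052 m and x of tip in the frame of panel between -0.027 and -0.013 m and value of joint bristle above 0.0004 m and z of tip in the frame of panel between 0.006 and 0.013 m), for 0.4 s.
5. 64 to 90 mm from seam_start (bristles pressed in at least 0.4 mm, tip within 7 mm of the seam's middle line), for 0.4 s (y of tip in the frame of panel between 0 and 0.026 m and x of tip in the frame of panel between -0.027 and -0.013 m and value of joint bristle above 0.0004 m and z of tip in the frame of panel between 0.006 and 0.013 m), for 0.4 s.
6. from 90 mm to the bend (bristles pressed in at least 0.4 mm, tip within 7 mm of the seam's middle line), for 0.4 s (y of tip in the frame of panel between -0.0275 and 0 m and x of tip in the frame of panel between -0.027 and -0.013 m and value of joint bristle above 0.0004 m and z of tip in the frame of panel between 0.006 and 0.013 m), for 0.4 s.
7. the tip brushes the second leg 8 to 34 mm past the bend (bristles pressed in at least 0.4 mm, tip within 7 mm of the seam's middle line), for 0.4 s (x of tip in the frame of panel between -0.054 and -0.028 m and y of tip in the frame of panel between -0.027 and -0.013 m and value of joint bristle above 0.0004 m and z of tip in the frame of panel between 0.006 and 0.013 m), for 0.4 s.
8. 34 to 66 mm past the bend (bristles pressed in at least 0.4 mm, tip within 7 mm of the seam's middle line), for 0.4 s (x of tip in the frame of panel between -0.086 and -0.054 m and y of tip in the frame of panel between -0.027 and -0.013 m and value of joint bristle above 0.0004 m and z of tip in the frame of panel between 0.006 and 0.013 m), for 0.4 s.
9. the tip brushes the last 14 mm before seam_end (bristles pressed in at least 0.4 mm, tip within 7 mm of the seam's middle line), for 0.3 s (x of tip in the frame of panel between -0.112 and -0.086 m and y of tip in the frame of panel between -0.027 and -0.013 m and value of joint bristle above 0.0004 m and z of tip in the frame of panel between 0.006 and 0.013 m), for 0.3 s.
At the end, for the whole second after the job is handed in: The brush stands in its stand again, collar down on the stand's top (within 3 mm in height, 8 mm sideways), upright within 0.08 rad, released and at rest; the pot stands upright (0.1 rad) within 25 mm of where it was (horizontal distance between brush and stand_top below 0.008 m and z of brush in the frame of stand_top between -0.003 and 0.003 m and angle between brush's own z axis and vertical below 0.08 rad and linear speed of brush below 0.02 m/s and distance of pot from where it was at the start of the episode below 0.025 m and angle between pot's own z axis and vertical below 0.1 rad); the robot touches nothing.
It fails at once if the bristles brush the coloured glass more than 12 mm from the copper seam's middle line (x of tip in the frame of panel between -0.11 and 0.11 m and y of tip in the frame of panel between -0.1 and 0.1 m and value of joint bristle above 0.0004 m and z of tip in the frame of panel between 0.006 and 0.013 m and not ((x of tip in the frame of panel between -0.032 and -0.008 m and y of tip in the frame of panel between -0.032 and 0.12 m) or (y of tip in the frame of panel between -0.032 and -0.008 m and x of tip in the frame of panel between -0.13 and -0.008 m))).
It fails at once if the brush presses on the panel with more than 12 N (contact force between brush and panel above 12 N).
It fails at once if the pot is shoved more than 30 mm or tipped more than 0.35 rad (distance of pot from where it was at the start of the episode above 0.03 m or angle between pot's own z axis and vertical above 0.35 rad).
It fails at once if a bystander is moved more than 30 mm (distance of any of pail, pliers, spool, bottle from where it was at the start of the episode above 0.03 m).
It also fails if it takes over 67 s, if anything falls off the work surface, if the arm or the gripper's body presses on something with over 40 N, if the wrist force passes 120 N, or if a joint passes its speed limit or range.

ROBOT

A 6-joint arm with a two-finger parallel gripper is mounted at the origin on the work surface. World frame = base frame: x ahead of the robot, y to its left, z up, the work surface at z = 0. Lengths are in m, angles in rad, forces in N, time in s.
With the tool pointing down it reaches from about 0.325 to 0.775 m from the base axis. Payload 9.3 kg.
Tool frame: the origin (TCP) lies at the very end of the fingers, on their centre line; the grasp point (between the pads) lies behind it (robot.tcp_to_grasp is the z of the grasp point in the tool frame, in m); z points along the fingers, y is the line along which they close (so a half turn about z gives the same grasp; the last joint's range is limited). The gripper opens to 85 mm and grips with 20 to 120 N. Pads are 22 mm wide; open, the fingers measure 114 mm over their backs; the gripper's body (76 mm by 85 mm) begins 54 mm behind the grasp point. The pads swing forward as they close: fully open they stand 13 mm farther back than shut.
Start: joints at [-1.432, 0.259, 0.021, 1.334, 0, 1.418], TCP at [0.158, -0.527, 0.231] pointing down, gripper open.
Joint ranges: [-3.04, 3.04], [-0.91, 1.82], [-1.04, 1.36], [-1.92, 1.95], [-1.52, 1.45], [-3.14, 3.14]. Speed limits (rad/s): [2.22, 2.22, 2.79, 3.14, 3.14, 3.14].

INTERFACE

Orientations are given as a unit quaternion [x, y, z, w].
In Python, from cell import robot gives the robot as it stands. Calls block until the motion is done:
- robot.reach(position, orientation): joint-space move of the TCP to a pose.
- robot.move_l(position, orientation=None, speed=0.15, f_stop=None): straight line of the TCP; orientation=None keeps the orientation; speed is the mean speed in m/s. With f_stop (N) it stops when the force on the tool has changed by that much, and returns True; else False.
- robot.goto_joints(angles): joint-space move.
- robot.grip(opening, squeeze=None): opening from 0.0 (shut) to 1.0 (fully open); squeeze is the grip in N (None keeps the last); returns when the fingers have stopped.
- robot.pause(seconds).
- robot.ik(position, orientation): joint angles nearest the present ones, or None.
- robot.read_state(): the state.
- robot.capture(name): name is "scene" or "top"; returns (picture, depth): 420x560x3 uint8, red, green, blue; 420x560 float32, m along the optical axis (not along the pixel's ray), 0 where there is no reading.
- robot.get_calibration(name): a dict with "K" (3x3 intrinsics, pixels), "extrinsics" (4x4, takes a point from world to camera coordinates). Camera axes: x right, y up, looking along -z (the intrinsics and any distortion apply to the point x, -y, -z); pixel columns grow to the right and rows downward; lengths in m; the calibration is good to about 2 mm. A picture is of the moment at which its call begins. get_calibration takes no time and is no camera call.
A pose or a line that the arm cannot do raises robot.PlanningError and nothing moves.
- robot.sign_off(): hands the job in; it is judged then, once.
Trained networks look in the newest picture that a camera, given by its name, has taken for a name from the list of things; names that differ only in an ending like _2 or _b are one class to them, and where a whole thing is asked for, a point or a joint stands for the part that bears it (a point fixed in the world has none). Each returns a list of dicts, best first, with "conf" (0 to 1); they miss things now and then, are a little off and sometimes report something else, mostly with a low value. They report only what shows in the picture. A call takes as long as a camera call. They do not tell look-alikes from the thing itself.
- robot.cut_out(camera, target): "pixels" (420x560 bool, what is visible of it) and "bbox" ([left, top, width, height] in pixels, round what is visible of it).
- robot.mark_of(camera, target): "centre" ([column, row] in pixels: a listed point, or the origin of a listed thing).
The state is a dict: "time_s": time; "joint_pos": joint angles; "dq": joint speeds; "joint_efforts": joint torques, N m; "eef_pos": TCP position; "tool_rot": TCP orientation; "wrist_force": force on the tool from outside, world axes, zero at the start; "torque": the same for the moment, N m; "gripper_width": opening from 0.0 (shut) to 1.0 (fully open); "finger_force": force on a finger pad.
Only numpy, scipy, OpenCV 4.12 (cv2) and the standard library are available. Lean on these libraries where they do the work, as an engineer would, in place of code of your own. Each camera call takes 0.05 s, during which the arm holds its last target. There are 200 camera calls.

## Working session

There is one attempt and no reset: what is moved stays moved. The work goes in short steps, each a Python script; the robot and the scene stay as the last script left them, time stands still between calls to the robot, and variables do not carry over. Pictures are saved under pics/ and viewed, at most 10 in all, crops included, and the job is handed in when it is done.

```bash
mkdir -p pics; ls
python3 - <<'E'
from cell import robot
import cv2,numpy as np
for n in("scene","top"):
    p,d=robot.capture(n); cv2.imwrite(f"pics/{n}0.png",p[...,::-1]); np.savez(f"{n}0.npz",p=p,d=d)
    c=robot.get_calibration(n); print(n,c)
    for t in("brush","stand","stand_top","pot","pot_rim","panel","seam_start","seam_bend","seam_end","pail","pliers","spool","bottle"):
        print(t,[(np.round(m["centre"]).tolist(),round(m["conf"],2)) for m in robot.mark_of(n,t)])
print(robot.tcp_to_grasp,robot.read_state())
E
```

```text
pics
scene {'K': array([[426.93265569,   0.        , 281.95002805],
       [  0.        , 426.93265569, 207.65801778],
       [  0.        ,   0.        ,   1.        ]]), 'extrinsics': array([[ 1.34551972e-02,  9.99908353e-01,  1.49749189e-03,
         4.96054646e-03],
       [-6.50180672e-01,  7.61129994e-03,  7.59741510e-01,
         3.04714456e-01],
       [ 7.59660484e-01, -1.11961121e-02,  6.50223497e-01,
        -1.54894753e+00],
       [ 0.00000000e+00,  0.00000000e+00,  0.00000000e+00,
         1.00000000e+00]])}
brush [([170.0, 191.0], 0.8), ([131.0, 195.0], 0.74)]
stand [([193.0, 189.0], 0.97), ([176.0, 213.0], 0.92), ([403.0, 212.0], 0.6)]
stand_top [([192.0, 162.0], 0.67)]
pot [([402.0, 214.0], 0.64), ([474.0, 238.0], 0.5)]
pot_rim [([402.0, 195.0], 0.82), ([174.0, 187.0], 0.2)]
panel [([277.0, 227.0], 0.88)]
seam_start [([306.0, 216.0], 0.77)]
seam_bend [([266.0, 223.0], 0.93)]
seam_end [([262.0, 202.0], 0.81), ([173.0, 188.0], 0.16)]
pail [([144.0, 282.0], 0.71)]
pliers [([432.0, 272.0], 0.72)]
spool [([102.0, 241.0], 0.86)]
bottle [([472.0, 237.0], 0.67), ([267.0, 220
[... 1038 characters left out ...]
': 1.4, 'joint_pos': array([-1.43158830e+00,  2.58580471e-01,  2.15086334e-02,  1.33369877e+00,
       -1.14512999e-05,  1.41820377e+00]), 'dq': array([ 0.0004281 , -0.00064374,  0.00049001,  0.00025469, -0.00012525,
        0.00067831]), 'joint_efforts': array([ 1.91455274e-04, -5.55381918e+01,  3.44735348e+01,  1.54408735e-03,
       -1.96207529e-04,  8.44007360e-06]), 'eef_pos': array([ 0.15821844, -0.52675013,  0.23129274]), 'tool_rot': array([ 9.89375419e-01,  1.45383215e-01, -5.81158600e-06,  1.28217462e-05]), 'wrist_force': array([ 0.23042574,  0.60041414, -0.24311019]), 'torque': array([ 0.02916753, -0.03045431,  0.01761287]), 'finger_force': 0.0, 'gripper_width': 0.9976916967981007}
```

View pictures.

View pics/scene0.png

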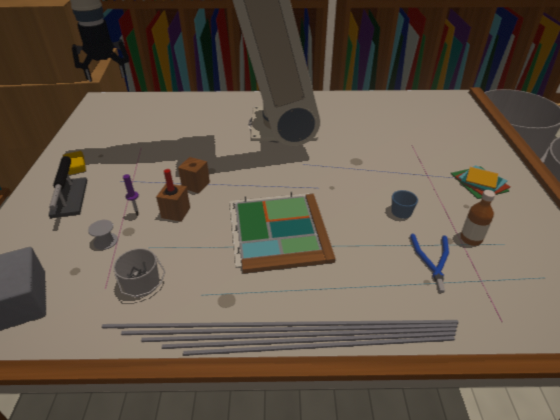

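View pics/top0.png

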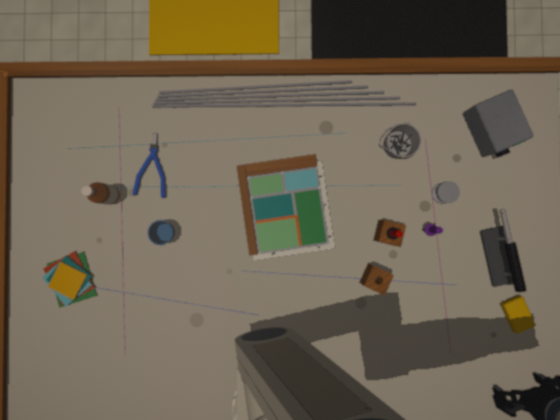

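```bash
cat > h.py <<'E'
import numpy as np,cv2
from cell import robot
def cloud(n,d):
    c=robot.get_calibration(n);K=c["K"];E=c["extrinsics"]
    v,u=np.mgrid[:d.shape[0],:d.shape[1]]
    P=np.stack([(u-K[0,2])*d/K[0,0],-(v-K[1,2])*d/K[1,1],-d],-1)
    return (P-E[:3,3])@E[:3,:3]
def plane(n,u,v,z):
    c=robot.get_calibration(n);K=c["K"];E=c["extrinsics"]
    r=np.stack([(np.asarray(u)-K[0,2])/K[0,0],-(np.asarray(v)-K[1,2])/K[1,1],-np.ones_like(np.asarray(u,float))],-1)@E[:3,:3]
    o=-E[:3,3]@E[:3,:3]
    return o+r*((z-o[2])/r[...,2])[...,None]
E
python3 - <<'E'
from h import *
from scipy.optimize import least_squares
from scipy import ndimage
for n in("scene","top"):
    f=np.load(n+"0.npz");p=f["p"];W=cloud(n,f["d"]);W[f["d"]==0]=9
    H=cv2.cvtColor(p,cv2.COLOR_RGB2HSV).astype(int)
    print(n,"table z",np.median(W[...,2][abs(W[...,2])<.02]))
    x,y,z=W[...,0],W[...,1],W[...,2]
    # stands
    for nm,(a,b) in dict(far=(.51,-.3),near=(.39,-.26)).items():
        m=(abs(x-a)<.07)&(abs(y-b)<.07)&(z>.068)&(z<.083)
        if nm=="near": m&=(z<.085)
        if m.sum()>5:
            r=cv2.minAreaRect((W[m][:,:2]*1000).astype(np.float32)); print(nm,m.sum(),r,W[m].mean(0))
    m=(abs(x-.5)<.1)&(abs(y+.32)<.12)&(z>.1)&(z<.16); print("handle/tall",m.sum())
    l,k=ndimage.label(m)
    for i in range(1,k+1):
        q=l==i; print("  ",q.sum(),W[q].mean(0).round(4),W[q].min(0).round(4),W[q].max(0).round(4),p[q].mean(0).round())
    m=(abs(x-.5)<.1)&(abs(y-.31)<.08)&(z>.042)&(z<.06)
    q=W[m][:,:2]; c=cv2.minEnclosingCircle((q*1000).astype(np.float32)); print("pot",m.sum(),c,z[m].max())
    # copper
    m=(H[...,0]>=5)&(H[...,0]<=17)&(H[...,1]>130)&(H[...,2]>130)&(abs(x-.54)<.09)&(abs(y)<.095)&(z<.02)
    v,u=np.nonzero(m); print("copper px",len(u)); cv2.imwrite(f"pics/m_{n}.png",m*255)
    Q=plane(n,u,v,.01)[:,:2]
    def seg(P,a,b):
        t=np.clip((P-a)@(b-a)/((b-a)@(b-a)),0,1); return np.linalg.norm(P-a-t[:,None]*(b-a),axis=1)
    def res(s):
        R=np.array([[np.cos(s[2]),-np.sin(s[2])],[np.sin(s[2]),np.cos(s[2])]])
        L=(Q-s[:2])@R
        A,B,C=map(np.array,((-.02,.09),(-.02,-.02),(-.1,-.02)))
        return np.minimum(seg(L,A,B),seg(L,B,C))
    s=least_squares(res,[.54,0,.1],loss="soft_l1",f_scale=.003); print("panel",s.x.round(4),np.median(res(s.x)))
    # fence tops
    m=(abs(x-.54)<.17)&(abs(y)<.17)&(z>.0135)&(z<.02); print("fence",m.sum())
    for t in("spool","bottle","pail"):pass
p=np.load("scene0.npz")["p"][130:260,100:360]; q=np.load("top0.npz")["p"][140:300,230:450]
a=cv2.resize(p,(780,390),interpolation=cv2.INTER_CUBIC);cv2.imwrite("pics/crop_s.png",a[...,::-1])
cv2.imwrite("pics/crop_t.png",cv2.resize(q,None,fx=3.5,fy=3.5,interpolation=cv2.INTER_CUBIC)[...,::-1])
E
```

```text
scene table z 0.001501794951061483
far 328 ((485.6416320800781, -305.0693359375), (61.70322799682617, 64.18788146972656), 77.03022766113281) [ 0.49378548 -0.30311139  0.0755686 ]
near 317 ((397.640625, -284.3033142089844), (63.21233367919922, 147.66342163085938), 64.71124267578125) [ 0.36888198 -0.2690249   0.07465897]
handle/tall 217
   117 [ 0.4909 -0.3043  0.1256] [ 0.4802 -0.3142  0.1002] [ 0.4973 -0.2962  0.146 ] [94. 39. 33.]
   100 [ 0.4982 -0.4071  0.12  ] [ 0.4839 -0.4173  0.1002] [ 0.5053 -0.3992  0.1343] [71. 46. 74.]
pot 203 ((491.9266357421875, 315.5040283203125), 36.630126953125) 0.05488109534145639
copper px 106
panel [ 0.5485 -0.0287  0.1433] 0.001547936941474027
fence 1813
top table z 0.0008461735767800397
far 441 ((485.86651611328125, -304.6028747558594), (61.62158203125, 59.76860809326172), 75.51050567626953) [ 0.48626718 -0.30180252  0.07584992]
near 523 ((399.3044128417969, -284.11175537109375), (61.48272705078125, 141.92530822753906), 65.238525390625) [ 0.3679949  -0.26927812  0.07536198]
handle/tall 136
   67 [ 0.4947 -0.4047  0.1254] [ 0.4872 -0.4171  0.1009] [ 0.5026 -0.3974  0.1374] [68. 39. 75.]
   69 [ 0.486  -0.3016  0.1337] [ 0.4777 -0.3131  0.1013] [ 0.4934 -0.2953  0.1464] [94. 18. 13.]
pot 153 ((491.1492614746094, 316.8312072753906), 34.85674285888672) 0.05588039858714123
copper px 137
panel [ 0.5495 -0.0299  0.143 ] 0.0014201235301746183
fence 1956[ WARN:0@0.873] global loadsave.cpp:1063 imwrite_ Unsupported depth image for selected encoder is fallbacked to CV_8U.
```

View pics/crop_t.png

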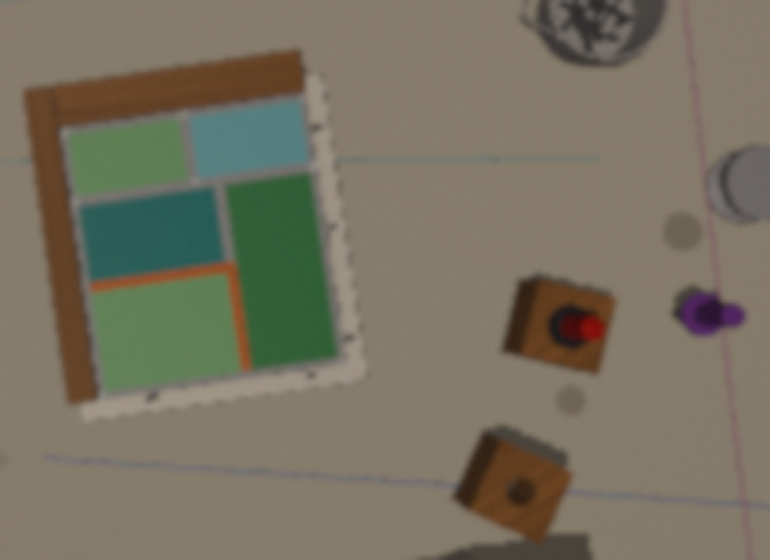

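View pics/crop_s.png

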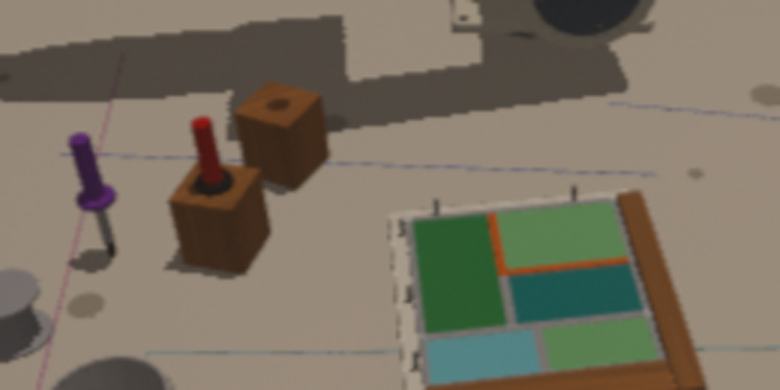

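The things that could be confused are two stands and two brushes. The stands are at top (390,232), holding the red brush, and (377,279), empty and nearer the base. The brushes are the red one at (395,232) and the purple one at (432,230). The close crop shows the far stand holding the red brush, so I'll take those two. The copper L runs from the left fence at top (257,222) to the bend at (297,216) and ends at (300,246). Both cameras agree to about 1 mm.

```bash
cat >> h.py <<'E'
Q=[2**-.5,2**-.5,0,0]
G=np.array([.4857,-.3035,.092])          # grasp TCP; free tip = TCP z - .082
PC=np.array([.549,-.0293]);YAW=.143
def pan(x,y):
    c,s=np.cos(YAW),np.sin(YAW); return PC+[c*x-s*y,s*x+c*y]
def st(t=""):
    s=robot.read_state();print(t,round(s["time_s"],2),s["eef_pos"].round(4),s["wrist_force"].round(2),round(s["gripper_width"],3),round(s["finger_force"],1))
E
python3 - <<'E'
from h import *
robot.reach(G+[0,0,.11],Q); st("above")
robot.move_l(G,speed=.1); st("down")
robot.grip(0.0,40); st("grip")
robot.move_l(G+[0,0,.012],speed=.05); st("lift bit")
robot.move_l(G+[0,0,.12],speed=.12); st("up")
p,d=robot.capture("scene"); cv2.imwrite("pics/s1.png",cv2.resize(p[100:260,110:300],None,fx=3.5,fy=3.5,interpolation=cv2.INTER_CUBIC)[...,::-1])
E
```

```text
above 2.88 [ 0.4852 -0.3043  0.2021] [ 0.04 -1.25  0.96] 0.998 0.0
down 4.12 [ 0.486  -0.3037  0.0926] [-0.67  0.11  0.05] 1.001 0.0
grip 4.75 [ 0.4858 -0.3036  0.0922] [-0.26 -0.    2.49] 0.201 38.9
lift bit 5.14 [ 0.4859 -0.3036  0.1044] [-0.03  0.93 -2.39] 0.202 39.0
up 6.19 [ 0.4854 -0.3033  0.2112] [-0.1  -0.75 -0.04] 0.199 39.0
```

View pics/s1.png

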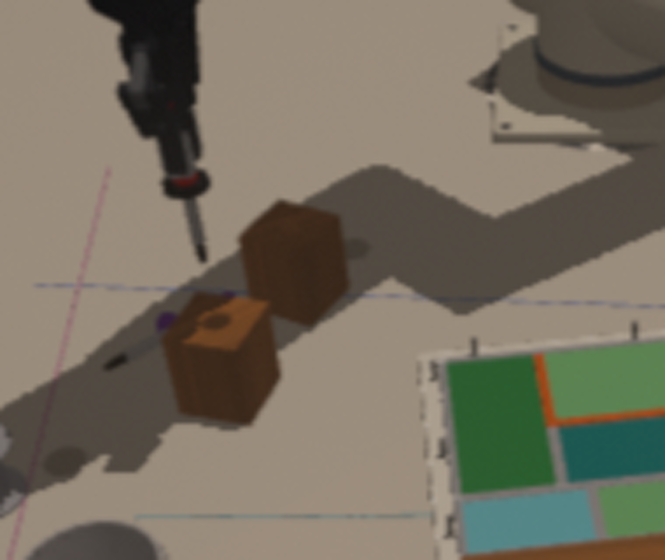

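The red brush is held straight: collar at crop (187,185), tip at (203,260), and the stand is empty. The purple look-alike had been balancing on its tip and now lies beside the stand. The gripper never came near it. Next is the dip, then a hover check above the seam start.

Run:
```python
from h import *
P=np.array([.4915,.316])
robot.move_l([*P,.2],speed=.25); st("over pot")
robot.move_l([*P,.100],speed=.1); robot.pause(.5); st("dip")
robot.move_l([*P,.2],speed=.15)
s=pan(-.02,.087)
robot.move_l([*s,.12],speed=.25); robot.pause(.2); st("hover, tip at .038")
for n in("scene","top"):
    p,d=robot.capture(n); np.savez(n+"2.npz",p=p,d=d)
    print(n,[(m["centre"],m["conf"]) for m in robot.mark_of(n,"tip")[:2]])
    c=robot.get_calibration(n)
    e=c["extrinsics"]@np.array([*s,.038,1]);print("expect",c["K"]@[e[0]/-e[2],e[1]/e[2],1]," seam start",[m["centre"] for m in robot.mark_of(n,"seam_start")[:2]])
p=np.load("scene2.npz")["p"]
cv2.imwrite("pics/s2.png",cv2.resize(p[140:270,220:350],None,fx=4.5,fy=4.5,interpolation=cv2.INTER_CUBIC)[...,::-1])
```

```text
over pot 8.87 [0.4916 0.3154 0.2001] [-0.23 -0.23 -0.18] 0.199 39.0
dip 10.52 [0.4915 0.316  0.1001] [-0.6  -0.24 -0.32] 0.196 39.0
hover, tip at .038 12.78 [0.5168 0.0548 0.1203] [ 0.21  0.31 -0.95] 0.2 39.0
scene [([267.5, 219.8], 0.53), ([175.0, 213.7], 0.38)]
expect [306.80927349 208.4202942    1.        ]  seam start [[307.2, 216.3]]
top []
expect [256.73160789 221.73461166   1.        ]  seam start [[257.7, 222.8]]
```

View pics/s2.png

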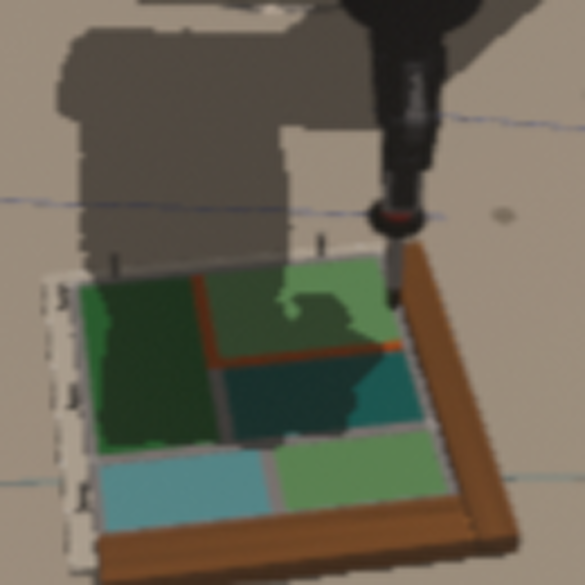

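The dip is done. In the crop the tip is at (394,305), which is pixel (307.5,207.8) in the scene view. I expected (306.8,208.4), so it is within 2 mm of the plan. Now I'll brush the seam.

Run:
```python
from h import *
Z=.088
a,b,c=pan(-.02,.086),pan(-.02,-.02),pan(-.097,-.02)
robot.move_l([*a,.096],speed=.05)
robot.move_l([*a,Z],speed=.02); robot.pause(.5); st("touch")
m=(a+b)/2
robot.move_l([*m,Z],speed=.02); st("mid")
robot.move_l([*b,Z],speed=.02); robot.pause(.2); st("bend")
robot.move_l([*c,Z],speed=.02); robot.pause(.5); st("end")
p,d=robot.capture("scene")
robot.move_l([*c,.12],speed=.05); robot.pause(.2); st("up")
q,d=robot.capture("scene")
o=[cv2.resize(i[140:270,210:330],None,fx=3.2,fy=3.2,interpolation=cv2.INTER_CUBIC) for i in(p,q)]
cv2.imwrite("pics/s3.png",np.hstack(o)[...,::-1])
```

```text
touch 14.77 [0.517  0.053  0.0881] [-0.33  0.35  0.21] 0.198 39.0
mid 17.57 [0.5245 0.0006 0.088 ] [-0.6   1.    0.27] 0.199 39.0
bend 20.57 [ 0.532  -0.0519  0.088 ] [0.26 1.38 0.56] 0.198 39.0
end 25.07 [ 0.4559 -0.0629  0.088 ] [1.16 0.34 1.13] 0.199 39.0
up 26.11 [ 0.4557 -0.0628  0.1197] [ 0.25  0.13 -1.06] 0.204 39.0
```

View pics/s3.png

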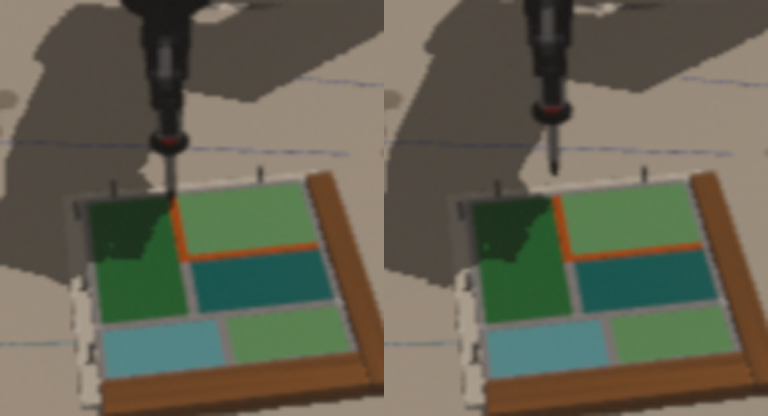

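The left crop shows the tip on the copper at the seam's end, (171,195). The drag forces reversed with the stroke direction, about 1 N, so contact was light and continuous. Now I'll put the brush back.

Run:
```python
from h import *
c=pan(-.097,-.02)
robot.move_l([*c,.2],speed=.2)
robot.move_l(G+[0,0,.108],speed=.2); robot.pause(.3); st("over stand")
robot.move_l(G+[0,0,.03],speed=.08,f_stop=6); st("in hole")
print(robot.move_l(G+[0,0,-.0005],speed=.03,f_stop=6)); st("down")
robot.grip(.5); robot.pause(.2); robot.grip(1.0); st("open")
robot.move_l(G+[0,0,.11],speed=.1)
robot.reach([.40,-.12,.28],Q); robot.pause(.3); st("away")
for n in("scene","top"):
    p,d=robot.capture(n); W=cloud(n,d); x,y,z=W[...,0],W[...,1],W[...,2]
    m=(abs(x-.486)<.05)&(abs(y+.304)<.05)&(z>.1)&(z<.18)&(d>0)
    print(n,m.sum(),W[m].mean(0).round(4),z[m].max())
    m=(abs(x-.5)<.1)&(abs(y-.31)<.08)&(z>.042)&(z<.06)
    print("pot",cv2.minEnclosingCircle((W[m][:,:2]*1000).astype(np.float32)))
    cv2.imwrite(f"pics/{n}4.png",p[...,::-1])
    if n=="scene": cv2.imwrite("pics/s4.png",cv2.resize(p[110:310,80:500],None,fx=1.9,fy=1.9,interpolation=cv2.INTER_CUBIC)[...,::-1])
```

```text
over stand 28.37 [ 0.4858 -0.303   0.2002] [ 0.61 -0.59 -0.38] 0.202 39.0
in hole 29.49 [ 0.486  -0.3037  0.1225] [-0.62 -0.5  -0.48] 0.199 39.0
True
down 30.43 [ 0.4856 -0.3034  0.0922] [-0.4   1.22  5.72] 0.193 39.5
open 31.5 [ 0.4852 -0.3031  0.0914] [-0.33  0.09 -0.41] 1.0 0.0
away 33.93 [ 0.4003 -0.1207  0.2793] [-0.14  0.77 -0.44] 0.995 0.0
scene 119 [ 0.4902 -0.3041  0.1249] 0.14484334035225482
pot ((491.2618408203125, 315.84979248046875), 35.56538772583008)
top 70 [ 0.486  -0.3014  0.1339] 0.1465366343446578
pot ((490.2962341308594, 317.20648193359375), 35.28648376464844)
```

View pics/s4.png

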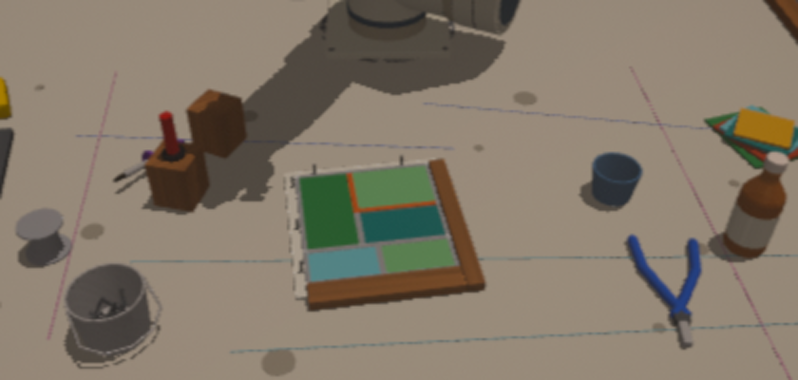

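The red brush stands upright with its collar down in its stand, at crop (170,140), and the depth cloud matches the start to within 1 mm. The pot hasn't moved, and the bystanders look to be where they were.

```bash
python3 -c "
from cell import robot
print(robot.sign_off())"
```

```text
the job is handed in; nothing more can be done
None
```

The job is handed in at about 34 s of the 67 s limit: brush dipped, whole copper seam brushed at 2 cm/s with light pressure, and the brush back upright in its stand; the pot is where it was and the bystanders look undisturbed, though the purple look-alike, which had been balancing on its tip, fell over early on without, as far as I can tell, the arm touching it.

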